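# Turn a stirrer's click dial up four clicks

## Robot

A 6-joint arm with a two-finger parallel gripper is mounted at the origin on a cart in front of the work surface, level with it; the furniture and walls round the work are solid. World frame = base frame: x ahead of the robot, y to its left, z up, the work surface at z = 0. Lengths are in m, angles in rad, forces in N, time in s.
With the tool pointing down it reaches from about 0.375 to 0.9 m from the base axis. Payload 3.1 kg.
Tool frame: the origin (TCP) lies at the very end of the fingers, on their centre line; the grasp point (between the pads) lies 19 mm behind it; z points along the fingers, y is the line along which they close (so a half turn about z gives the same grasp; the last joint's range is limited). The gripper opens to 87 mm and grips with 3 to 60 N. Pads are 19 mm wide; open, the fingers measure 117 mm over their backs; the gripper's body (75 mm by 190 mm) begins 51 mm behind the grasp point.
Start: joints at [-1.438, 0.527, 1.433, -0, 1.181, -0.178], TCP at [0.192, -0.595, 0.223] pointing down, gripper open.
Joint ranges: [-3.08, 3.08], [-0.75, 2.2], [0.22, 2.44], [-1.43, 4.57], [0, 2.65], [-2.85, 2.85]. Speed limits (rad/s): [2.79, 2.79, 3.14, 3.14, 3.14, 3.14].

## Interface

Orientations are given as a unit quaternion [x, y, z, w].
In Python, from rig import status, viewer, robot gives the robot as it stands.
- The arm moves only by the tool arm_command, never from a script. Its arguments are lists of equal length, an entry for each row: "delta_rot": the turn, a rotation vector about the tool's x, y, z in degrees, a list of three; "delta_pos": the shift along the tool's x, y, z in m, a list of three; "gripper": the closure, from -1 (fully open) to 1 (shut). In form: {"delta_rot": [[rx, ry, rz], ...], "delta_pos": [[dx, dy, dz], ...], "gripper": [gripper, ...]}. A call has 1 to 12 rows; each row is the pose to reach, as a shift and turn from the pose commanded when the call began, along the tool's axes at that moment; what a row does not reach only later rows make up. A row lasts 1/12 s, in which the tool goes at most 41.7 mm and 7.16 degrees, less where a joint would pass 70% of its speed; a pose out of reach is approached as far as the arm can. A call with a gripper value outside its range is refused whole. The fingers move at their own pace and stop on an object; "grip_force" is the grip in N (left out, the last holds). Time passes only in rows, so rows that repeat a pose let the fingers close. It gives the time, the measured TCP pose, the force, the opening and the grip force at its end, in the units of the state.
- status.get_obs(): the state, without advancing time (a new reading comes with each control period).
- viewer.camera(name): name is "scene" or "top"; returns a dict with "pixels" (384x512x3 uint8, blue, green, red), "fx", "fy", "cx", "cy" (pixels), "pose" (4x4, takes a point from camera to world coordinates). Camera axes: x right, y down, z forward; pixel columns grow to the right and rows downward; lengths in m; the calibration is good to about 2 mm. A picture is of the moment at which its call begins. There is no depth.
- robot.hand_in(): hands the job in; it is judged then, once.
The state is a dict: "time": time; "q": joint angles; "joint_velocities": joint speeds; "joint_torque": joint torques, N m; "position": TCP position; "tool_rot": TCP orientation; "ft_force": force on the tool from outside, world axes, zero at the start; "moment": the same for the moment, N m; "grip_width": finger opening in m; "grip_force": force on a finger pad.
Only numpy, scipy, OpenCV 4.12 (cv2) and the standard library are available. Lean on these libraries where they do the work, as an engineer would, in place of code of your own. Each camera call takes 0.05 s, during which the arm holds its last target. There are 200 camera calls.

## Task

Turn the speed dial of the magnetic stirrer up by exactly four clicks, clockwise seen from above, from wherever it stands now, by pushing its orange lug round with the fingertips: push only, never pinch the lug. Leave the beaker on the stirring plate and everything else on the desk where it stands, then take the hand clear.

Things in the scene. Friction and masses are not known exactly. Their poses are not given: they have to be found in the camera images.
- stirrer: Magnetic stirrer, blue housing with a grey top, 140 (x) x 240 (y) x 50 high, fixed to the desk. Origin at the centre of its underside, z up. White round stirring plate (100 across, 6 high) centred at y +58; click dial centred at y -60, with eight black ticks round it, one for each stop: the first at 105 degrees counterclockwise from the stirrer's x axis, the others clockwise of it.
- speed_dial: Black fluted dial, a disc 80 across, its upper face 11 above the grey top. Origin on its axis, level with the grey top (50 above the desk); z up, x along the orange lug, outwards. It turns only about its axis: eight click stops 30 degrees apart, clockwise is up; end stops lie just beyond the first and last. It starts at rest on the first, second or third stop.
- lug_end (a point): Outer end of the orange lug: 39.5 from the dial's axis, 22 above the grey top. The lug is a radial upright fin on the dial, 8 thick, from 7.5 to 39.5 from the axis, its top 33.5 above the grey top (22.5 above the disc). A low metal hub of 9 radius, 3 high, marks the axis.
- lug_rear (a point): Middle of the counterclockwise face of the lug, the face to push: 23.5 out from the dial's axis, 4 off the lug's middle plane, 22 above the grey top. Leaving a stop takes about 5 N at mid-lug; half way to the next stop the dial clicks over and snaps on by itself, some 15 degrees ahead of the finger, and stays there.
- small_beaker: Small clear beaker, 45 across, 59 high, standing loose on the white plate; origin at the centre of its underside. To be left alone.
- red_beaker: Clear pot with a red screw lid, 62 across, 69 high, loose on the desk; origin under its centre. To be left alone.
- stain_bottle: Dark blue dropper bottle with a white tip, 32 across, 99 high, loose on the desk; origin under its centre. To be left alone.
- objective_can: Clear canister with a black screw cap, 34 across, 56 high, loose on the desk; origin under its centre. To be left alone.
- tape_roll: Roll of tan tape lying flat, 52 across, 19 high, loose on the desk; origin under its centre. To be left alone.
- marker: Marker pen, 136 long, 13 thick, loose on the desk; origin under its centre. To be left alone.

How it is judged:
On the way, in this order (a step that is already met when the one before it is completed fails the run):
1. the fingers push on the counterclockwise side of the lug (contact force between the fingers and speed_dial_c2 above 0.5 N), for 0.04 s.
2. the dial has been turned past its first click (distance of lug_end from where it was at the start of the episode above 0.0144 m), for 0.04 s.
At the end, for the whole second after the job is handed in: The dial rests four click stops (120 degrees, within 9 degrees) clockwise of where it started, and the beaker and the five things on the desk stand within 15 mm of where they were (distance of lug_end from where it was at the start of the episode between 0.06511 and 0.0713 m and angular speed of speed_dial below 0.1 rad/s and distance of each of small_beaker, red_beaker, stain_bottle, objective_can, tape_roll, marker from where it was at the start of the episode below 0.015 m and angle between small_beaker's own z axis and vertical below 0.2 rad); the robot touches nothing.
It fails at once if the lug is pinched: both its flat faces pressed at once by more than 1 N (contact force between the fingers and speed_dial_c2 above 1 N and contact force between the fingers and speed_dial_c3 above 1 N).
It fails at once if a bystander is lifted, knocked or pushed away by more than 15 mm (distance of any of small_beaker, red_beaker, stain_bottle, objective_can, tape_roll, marker from where it was at the start of the episode above 0.015 m).
It also fails if it takes over 38 s, if anything falls off the work surface, if the arm or the gripper's body presses on something with over 40 N, if the wrist force passes 120 N, or if a joint passes its speed limit or range.

## Working session

There is one attempt and no reset: what is moved stays moved. The work goes in short steps, Python scripts to look and compute and a tool call to move; the robot and the scene stay as the last step left them, time stands still between calls to the robot, and variables do not carry over. Pictures are saved under pics/ and viewed, at most 10 in all, crops included, and the job is handed in when it is done.

Besides the shell and the picture viewer there is one more tool, called after "Emit:" as name(argument=value, ...), one argument or row to a line, values as JSON. arm_command: Moves the arm, as the interface text tells. Its arguments: {"type":"object","properties":{"delta_rot":{"type":"array","items":{"type":"array","items":{"type":"number"}}},"delta_pos":{"type":"array","items":{"type":"array","items":{"type":"number"}}},"gripper":{"type":"array","items":{"type":"number"}},"grip_force":{"type":"number"}},"required":["delta_rot","delta_pos","gripper"]}

```bash
mkdir -p pics; python3 - <<'E'
from rig import status, viewer
import cv2,numpy as np
s=status.get_obs();print(s['time'],s['position'],s['tool_rot'],s['grip_width'])
for n in("scene","top"):
    c=viewer.camera(n);print(n,c['fx'],c['fy'],c['cx'],c['cy'],np.round(c['pose'],4).tolist());cv2.imwrite(f'pics/{n}0.png',cv2.resize(c['pixels'],None,fx=1.5,fy=1.5,interpolation=cv2.INTER_CUBIC))
E
```

```text
0.0 [ 0.19165731 -0.59413259  0.22158153] [ 9.87871989e-01  1.55266836e-01  1.60915426e-05 -1.06857203e-03] 0.08681207268916162
scene 365.79098335580966 365.79098335580966 253.79447219861726 194.18061356757912 [[0.5327, -0.3633, 0.7644, -0.2163], [-0.8463, -0.2281, 0.4814, -0.4895], [-0.0005, -0.9033, -0.4289, 0.4952], [0.0, 0.0, 0.0, 1.0]]
top 346.9405486026901 346.9405486026901 255.0918885266511 192.71950759562515 [[-0.0237, -0.9894, 0.1435, 0.3318], [-0.9994, 0.0271, 0.0218, -0.0566], [-0.0254, -0.1429, -0.9894, 1.1999], [0.0, 0.0, 0.0, 1.0]]
```

View pics/scene0.png

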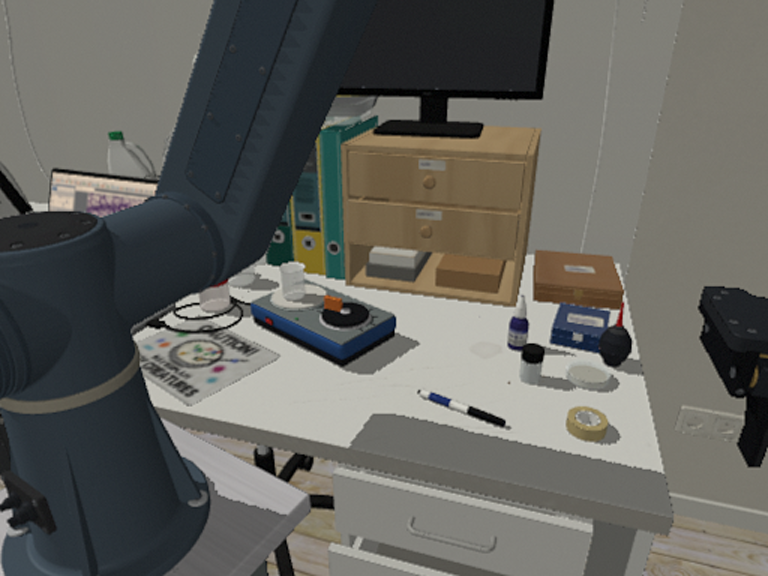

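View pics/top0.png

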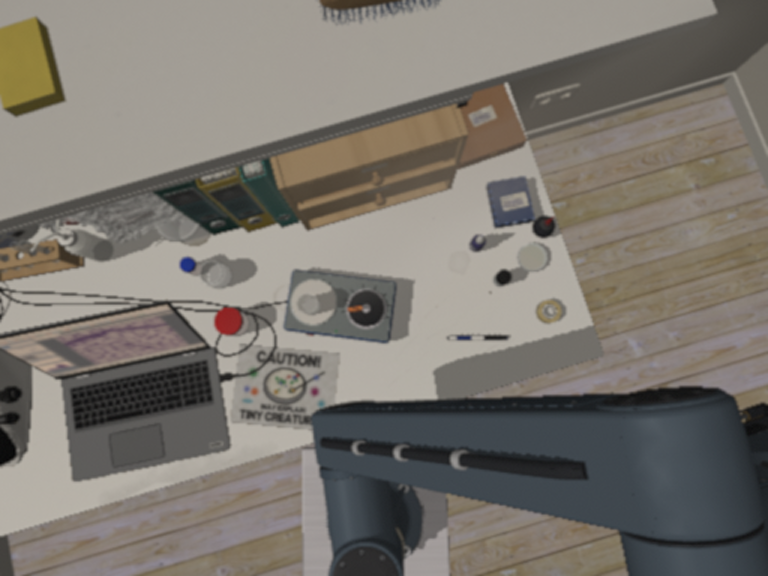

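The scene view shows the stirrer with the dial at about (345,314), and the orange lug at (333,302). The top view has the dial at about (367,308) with the lug pointing left towards the beaker. I'll enlarge both.

```bash
python3 - <<'E'
from rig import viewer
import cv2,numpy as np
c=viewer.camera("top")['pixels'][175:235,185:269]
d=viewer.camera("scene")['pixels'][170:245,160:270]
cv2.imwrite('pics/c1.png',cv2.resize(c,None,fx=9,fy=9,interpolation=cv2.INTER_CUBIC))
cv2.imwrite('pics/d1.png',cv2.resize(d,None,fx=7,fy=7,interpolation=cv2.INTER_CUBIC))
E
```

```text
(no output)
```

View pics/c1.png

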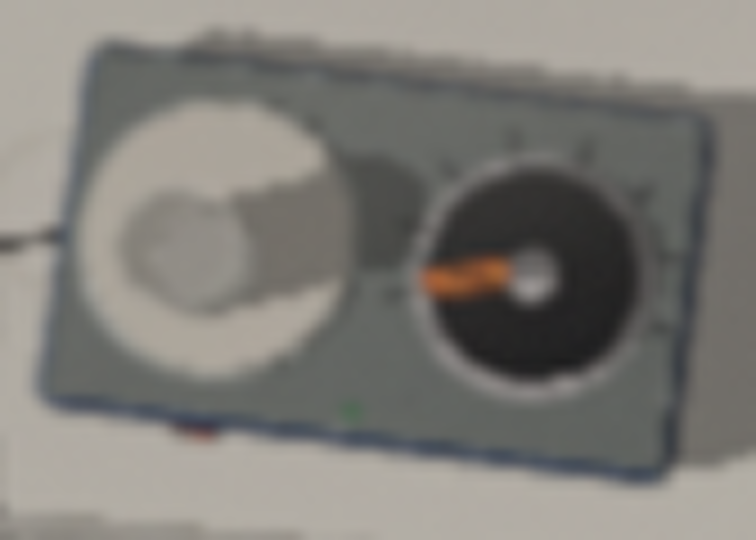

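View pics/d1.png

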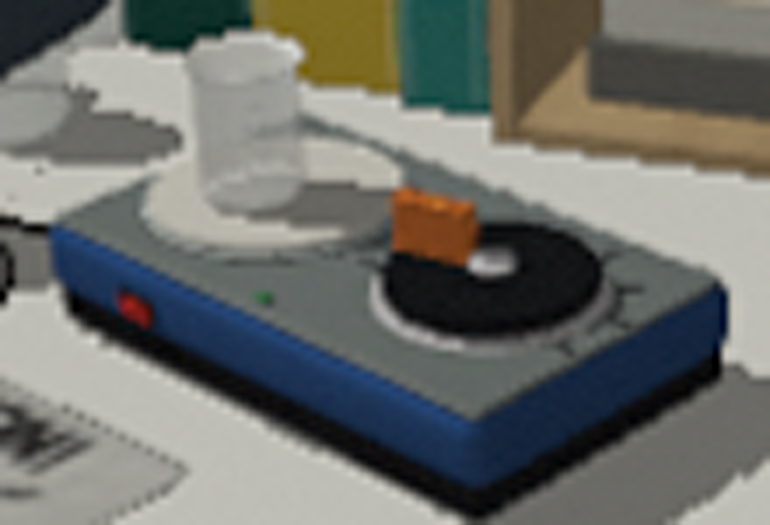

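The top crop shows the hub at (535,275) and the lug end at about (427,283). The stirrer's top corners are at (100,45), (710,110), (660,480) and (42,400). The lug appears to be at the first tick.

```bash
cat > h.py <<'E'
import numpy as np
from rig import status, viewer
C={n:viewer.camera(n) for n in("top","scene")}
def pt(n,u,v,z):
    c=C[n];T=c['pose'];d=T[:3,:3]@[(u-c['cx'])/c['fx'],(v-c['cy'])/c['fy'],1]
    return T[:3,3]+d*(z-T[2,3])/d[2]
E
python3 - <<'E'
from h import *
t=lambda x,y,z:pt("top",185+(x+.5)/9-.5,175+(y+.5)/9-.5,z)[:2]
s=lambda x,y,z:pt("scene",160+(x+.5)/7-.5,170+(y+.5)/7-.5,z)[:2]
cs=np.array([t(*p,.05) for p in((100,45),(710,110),(660,480),(42,400))])
print(cs,cs.mean(0))
for a,b in((3,0),(2,1),(1,0),(2,3)): d=cs[b]-cs[a];print(np.degrees(np.arctan2(d[1],d[0])),np.hypot(*d))
yaw=np.degrees(np.arctan2(*(cs[0]+cs[3]-cs[1]-cs[2])[::-1]))-90
a=np.radians(yaw);print('yaw',yaw,'dial',cs.mean(0)-60e-3*np.array([-np.sin(a),np.cos(a)]))
hub=t(535,275,.064);le=t(427,283,.0835)
print('hub',hub,'scene',s(492,262,.064),s(490,280,.061))
for e in(le,s(395,192,.0835)):
    print('lug',e,np.degrees(np.arctan2(*(e-hub)[::-1])),np.hypot(*(e-hub)))
E
```

```text
[[ 0.54910329  0.16867323]
 [ 0.51798308 -0.05980718]
 [ 0.38109876 -0.03775016]
 [ 0.41623063  0.19010643]] [0.46610394 0.06530558]
-9.163240474978368 0.13459021645521216
-9.153740844503874 0.13865003069194692
82.24374979309913 0.2305900360778137
81.23492186600325 0.2305490685019522
yaw -8.260619357178811 dial [0.45748338 0.00592809]
hub [0.45634051 0.00591313] scene [0.45480578 0.00553621] [0.4475226  0.00132452]
lug [0.45233804 0.04380369] 96.02992211120403 0.03810137699148626
lug [0.45111278 0.04612746] 97.40671260745906 0.04055270694640361
```

Emit:
arm_command(
  delta_rot=[
    [0,0,-7],
    [0,0,-14],
    [0,0,-21],
    [0,0,-28],
    [0,0,-35],
    [0,0,-42],
    [0,0,-49],
    [0,0,-56],
    [0,0,-63],
    [0,0,-70],
    [0,0,-78.5],
    [0,0,-78.5],
  ],
  delta_pos=[
    [0.25,-0.228,0],
    [0.25,-0.228,0],
    [0.25,-0.228,0],
    [0.25,-0.228,0],
    [0.25,-0.228,0],
    [0.25,-0.228,0],
    [0.25,-0.228,0],
    [0.25,-0.228,0],
    [0.412,-0.521,0],
    [0.412,-0.521,0],
    [0.412,-0.521,0],
    [0.412,-0.521,0],
  ],
  gripper=[1,1,1,1,1,1,1,1,1,1,1,1],
  grip_force=20,
)

```text
time: 1.3
position: [0.3901, -0.1402, 0.2227]
tool_rot: [0.665, 0.747, 0.0, 0.0]
ft_force: [0.4, 0.4, 0.0]
grip_width: 0.0148
grip_force: 0.0
```

Emit:
arm_command(
  delta_rot=[
    [0,0,0],
    [0,0,0],
    [0,0,0],
    [0,0,0],
    [0,0,0],
    [0,0,0],
    [0,0,0],
  ],
  delta_pos=[
    [0.164,0.052,0],
    [0.164,0.052,0],
    [0.164,0.052,0],
    [0.164,0.052,0],
    [0.164,0.052,0],
    [0.164,0.052,0],
    [0.164,0.052,0],
  ],
  gripper=[1,1,1,1,1,1,1],
)

```text
time: 1.88
position: [0.4236, 0.0266, 0.2226]
tool_rot: [0.666, 0.746, -0.0, 0.0]
ft_force: [0.1, -0.7, -0.6]
grip_width: 0.0005
grip_force: 0.0
```

Emit:
arm_command(
  delta_rot=[
    [0,0,0],
    [0,0,0],
    [0,0,0],
    [0,0,0],
    [0,0,0],
  ],
  delta_pos=[
    [0,0,0.04],
    [0,0,0.08],
    [0,0,0.11],
    [0,0,0.13],
    [0,0,0.13],
  ],
  gripper=[1,1,1,1,1],
)

```text
time: 2.3
position: [0.4211, 0.0249, 0.0895]
tool_rot: [0.668, 0.744, -0.002, -0.003]
ft_force: [-0.2, -0.2, 0.1]
grip_width: 0.0005
grip_force: 0.0
```

```bash
python3 - <<'E'
from h import *
import cv2
print(status.get_obs()['position'])
a=C['top']['pixels'][165:245,175:275];b=C['scene']['pixels'][150:245,160:280]
z=lambda i:cv2.resize(i,(600,480) if 0 else (int(i.shape[1]*300/i.shape[0]),300),interpolation=cv2.INTER_CUBIC)
cv2.imwrite('pics/e.png',np.hstack([z(a),z(b)]))
E
```

```text
[0.42344936 0.02504992 0.09232128]
```

View pics/e.png

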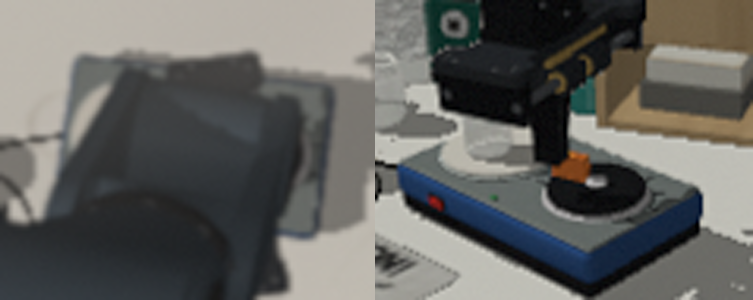

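The hand is on the robot side of the lug, with the fingertip at about (550,155) left of the lug at (572,168), and its body is above the beaker. Next I'll lower it and start pushing.

Emit:
arm_command(
  delta_rot=[
    [0,0,0],
    [0,0,0],
    [0,0,0],
    [0,0,0],
    [0,0,0],
    [0,0,0],
    [0,0,0],
  ],
  delta_pos=[
    [0.004,0,0.012],
    [0.004,0,0.023],
    [0.004,0,0.023],
    [0.004,0.003,0.023],
    [0.004,0.006,0.023],
    [0.004,0.009,0.023],
    [0.004,0.009,0.023],
  ],
  gripper=[1,1,1,1,1,1,1],
)

```text
time: 2.98
position: [0.434, 0.0313, 0.0705]
tool_rot: [0.667, 0.745, 0.001, 0.002]
ft_force: [0.2, 0.6, -0.5]
grip_width: 0.0005
grip_force: 0.0
```

```bash
python3 - <<'E'
from h import *
import cv2
s=status.get_obs();print(s['position'],s['ft_force'],s['tool_rot'])
b=C['scene']['pixels'][170:245,170:270]
cv2.imwrite('pics/f.png',cv2.resize(b,None,fx=7,fy=7,interpolation=cv2.INTER_CUBIC))
E
```

```text
[0.43266163 0.03157625 0.07007018] [-0.21979951  0.99637878 -0.27321476] [6.66687079e-01 7.45337426e-01 3.44370980e-04 5.84063544e-04]
```

View pics/f.png

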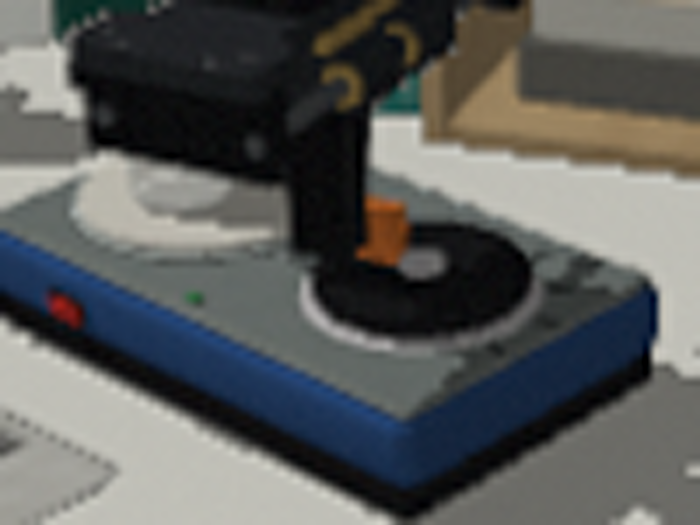

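Emit:
arm_command(
  delta_rot=[
    [0,0,0],
    [0,0,3],
    [0,0,6],
    [0,0,9],
    [0,0,12],
    [0,0,15],
    [0,0,18],
    [0,0,21],
    [0,0,24],
    [0,0,27],
    [0,0,30],
    [0,0,30],
  ],
  delta_pos=[
    [0,0.0017,0.001],
    [0.001,0.0032,0.001],
    [0.0018,0.0047,0.001],
    [0.0026,0.0063,0.001],
    [0.0033,0.0079,0.001],
    [0.004,0.0096,0.001],
    [0.0045,0.0113,0.001],
    [0.005,0.013,0.001],
    [0.0053,0.0147,0.001],
    [0.0056,0.0165,0.001],
    [0.0058,0.0182,0.001],
    [0.0058,0.0182,0.001],
  ],
  gripper=[1,1,1,1,1,1,1,1,1,1,1,1],
)

```text
time: 4.08
position: [0.4494, 0.0397, 0.0684]
tool_rot: [0.837, 0.547, -0.0, -0.0]
ft_force: [-0.2, -0.0, 0.3]
grip_width: 0.0004
grip_force: 0.0
```

```bash
cat > g.py <<'E'
from h import *
import cv2,sys
s=status.get_obs();q=s['tool_rot'];p=s['position'][:2]-[.4565,.0058]
y=2*np.arctan2(q[1],q[0]);c,n=np.cos(y),np.sin(y)
print(s['time'],s['position'],s['ft_force'],'toolx yaw',np.degrees(y),'p in tool',p@[c,n],p@[n,-c])
b=C['scene']['pixels'][170:245,170:270]
cv2.imwrite(sys.argv[1],cv2.resize(b,None,fx=7,fy=7,interpolation=cv2.INTER_CUBIC))
E
python3 g.py pics/g1.png
```

```text
4.1833 [0.44960752 0.03944818 0.0685108 ] [-0.49146926 -0.30327305  0.31434314] toolx yaw 66.45649257055437 p in tool 0.0280940359599705 -0.019759337380811103
```

View pics/g1.png

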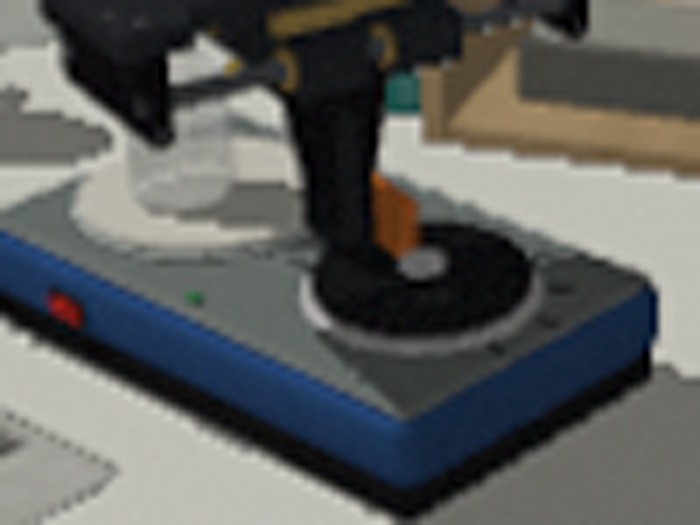

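The dial has clicked once: the lug is now at (395,215), just ahead of the finger. Force is near zero, so I'll continue round.

Emit:
arm_command(
  delta_rot=[
    [0,0,3],
    [0,0,6],
    [0,0,9],
    [0,0,12],
    [0,0,15],
    [0,0,18],
    [0,0,21],
    [0,0,24],
    [0,0,27],
    [0,0,30],
    [0,0,30],
    [0,0,30],
  ],
  delta_pos=[
    [0.001,0.0015,0],
    [0.0018,0.003,0],
    [0.0026,0.0046,0],
    [0.0033,0.0062,0],
    [0.004,0.0079,0],
    [0.0045,0.0096,0],
    [0.005,0.0113,0],
    [0.0053,0.013,0],
    [0.0056,0.0148,0],
    [0.0058,0.0165,0],
    [0.0058,0.0165,0],
    [0.0058,0.0165,0],
  ],
  gripper=[1,1,1,1,1,1,1,1,1,1,1,1],
)

```text
time: 5.18
position: [0.467, 0.038, 0.0685]
tool_rot: [0.95, 0.313, 0.0, 0.0]
ft_force: [0.3, 0.2, -1.4]
grip_width: 0.0002
grip_force: 0.0
```

Emit:
arm_command(
  delta_rot=[
    [0,0,3],
    [0,0,6],
    [0,0,9],
    [0,0,12],
    [0,0,15],
    [0,0,18],
    [0,0,21],
    [0,0,24],
    [0,0,27],
    [0,0,30],
    [0,0,30],
    [0,0,30],
  ],
  delta_pos=[
    [0.001,0.0015,0],
    [0.0018,0.003,0],
    [0.0026,0.0046,0],
    [0.0033,0.0062,0],
    [0.004,0.0079,0],
    [0.0045,0.0096,0],
    [0.005,0.0113,0],
    [0.0053,0.013,0],
    [0.0056,0.0148,0],
    [0.0058,0.0165,0],
    [0.0058,0.0165,0],
    [0.0058,0.0165,0],
  ],
  gripper=[1,1,1,1,1,1,1,1,1,1,1,1],
)

```text
time: 6.18
position: [0.4813, 0.0282, 0.0685]
tool_rot: [0.998, 0.057, -0.0, 0.0]
ft_force: [0.1, 0.6, 0.5]
grip_width: 0.0001
grip_force: 0.0
```

```bash
python3 g.py pics/g2.png
```

```text
6.2833 [0.48119172 0.02830391 0.06852445] [-0.14092992 -0.23966648 -0.1755743 ] toolx yaw 6.461706309706321 p in tool 0.02706742761590516 -0.019582166903485326
```

View pics/g2.png

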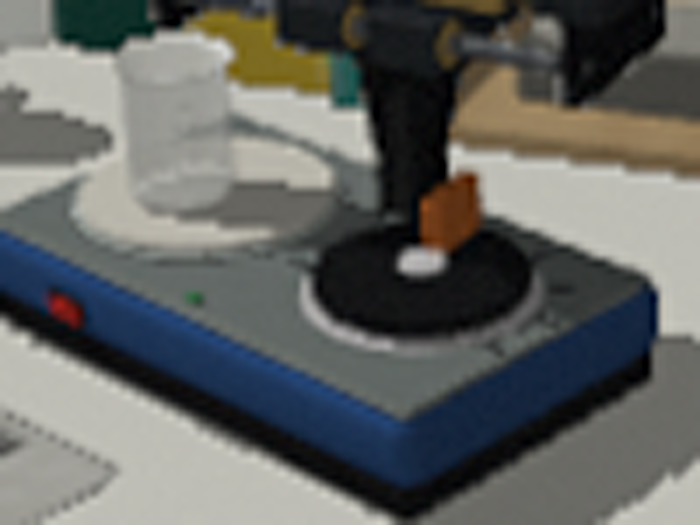

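The lug is at (450,212), three clicks round, and the beaker is undisturbed. Next I'll push the fourth click, back off and lift.

Emit:
arm_command(
  delta_rot=[
    [0,0,3],
    [0,0,6],
    [0,0,9],
    [0,0,12],
    [0,0,15],
    [0,0,18],
    [0,0,21],
    [0,0,24],
    [0,0,24],
    [0,0,24],
    [0,0,24],
    [0,0,24],
  ],
  delta_pos=[
    [0.001,0.0015,0],
    [0.0018,0.003,0],
    [0.0026,0.0046,0],
    [0.0033,0.0062,0],
    [0.004,0.0079,0],
    [0.0045,0.0096,0],
    [0.005,0.0113,0],
    [0.0053,0.013,0],
    [0.0053,0.013,0],
    [0.0053,0.009,0],
    [0.0053,0.004,0],
    [0.0053,0.004,0],
  ],
  gripper=[1,1,1,1,1,1,1,1,1,1,1,1],
)

```text
time: 7.28
position: [0.4865, 0.0258, 0.0685]
tool_rot: [0.988, -0.152, -0.0, -0.0]
ft_force: [0.5, -0.3, 0.0]
grip_width: 0.0007
grip_force: 0.0
```

Emit:
arm_command(
  delta_rot=[
    [0,0,0],
    [0,0,0],
    [0,0,0],
    [0,0,0],
    [0,0,0],
    [0,0,0],
  ],
  delta_pos=[
    [0,0,-0.02],
    [0,0,-0.05],
    [0,0,-0.09],
    [0,0,-0.13],
    [0,0,-0.15],
    [0,0,-0.15],
  ],
  gripper=[1,1,1,1,1,1],
)

```text
time: 7.78
position: [0.4903, 0.0247, 0.2235]
tool_rot: [0.988, -0.153, 0.006, 0.0]
ft_force: [0.5, 0.2, 0.0]
grip_width: 0.0002
grip_force: 0.0
```

```bash
python3 g.py pics/g3.png
```

```text
7.8833 [0.48713541 0.02506427 0.21918266] [-0.86109618 -0.17800115 -1.21271408] toolx yaw -17.58302676562426 p in tool 0.02338463673062073 -0.027618820668096015
```

View pics/g3.png

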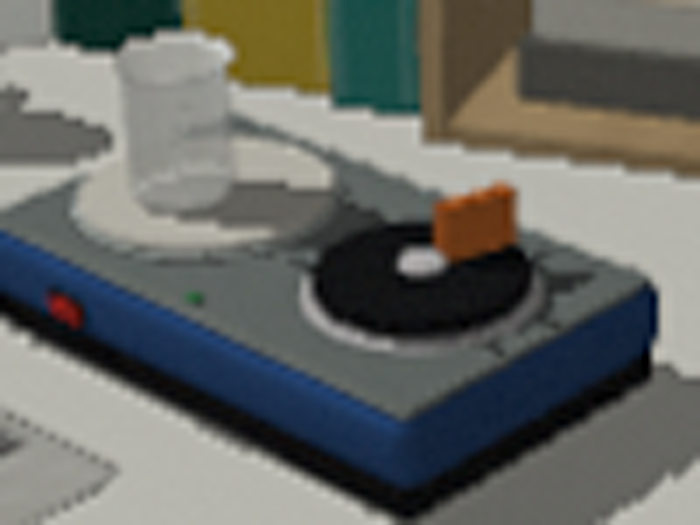

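The lug has advanced: its outer top end is at about (513,187), and the beaker is untouched. I'll check the angle and hand in if it fits.

```bash
python3 - <<'E'
from h import *
from rig import robot
e=pt("scene",170+513.5/7-.5,170+187.5/7-.5,.0835)[:2]-[.4557,.0058]
a=np.degrees(np.arctan2(e[1],e[0]));print(e,a,np.hypot(*e))
if abs(a+23.5)<11: print(robot.hand_in())
E
```

```text
[ 0.03582674 -0.0160521 ] -24.134675690954907 0.03925844512100717
the job is handed in; nothing more can be done
None
```

The dial is turned up four clicks clockwise: the lug measures about 120° round from its start in the last image. The hand is clear above the stirrer, the beaker is still on its plate, and the job is handed in at about 8 s; no verdict came back, and I did not re-measure the other items on the desk.

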